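# Bring the ratchet writing slope down to its second notch

### The job

The protocol board on the bench is propped too steep to write on. Lift it past its top notch until the prop trips free, ease it down until it lies flat on its stand, then raise it to the second notch up from flat and let it down there gently, letting go only once you feel the prop carrying it. Do not drop the board or force it down onto its prop, and leave everything else on the bench alone.

Things in the scene. Friction and masses are not known exactly. Their poses are not given: they have to be found in the camera images.
- slope (a joint): board angle, rad: 0 lying flat, growing as raised, end stop at 1.10. It has five notches 0.08 to 0.11 apart, the lowest somewhere from 0.45 to 0.6 (the prop's screw feet are trimmed anew each time, shifting all together): feel for them. Somewhere from 0.96 to 1.05 the prop drops free past the top; below 0.04 it is re-armed. Starts in the fourth notch
- bail (a point): middle of the board's round steel lift bar, 14 diameter, 140 free between its arms; y along the bar, x along the board away from the hinge. 53 free between bar and board edge, free below. It goes round the hinge line on a radius of 275.3 at angle slope + 0.044 above level, and may turn and creep in the fingers. Lifting takes 2 to 5 N here, which vanishes as the prop takes the weight
- stand: grey stand, 375 x 310, fixed to the bench: a 12 thick tray with two low steel notched rails and posts up to 96 high; origin under the tray's middle, x from the hinge to the bar side, z up. The board's hinge line runs along y at x = -145, z = 90 of this frame, on the robot's side. The prop's thin foot rod rolls on the rails
- board: white writing board with a protocol sheet, 215 deep, 320 wide, 12 thick; about 0.8 kg in all, varying by a quarter; origin 107.5 from the hinge line and 6 below the board, x along the board, z square to it. 1 N pressed down on the bar puts about 2.2 N on the prop, which must not see over 30 N (about 6 N is its own weight). Tripped, or between notches, it falls if let go
- microplate: a clear 96-well plate, 127 x 85 x 14, lying flat; a bystander, origin under its centre
- tipbox: a pipette tip box with a blue rack, 122 x 82 x 60; a bystander, origin under its centre
- marker: a blue marker pen 135 long, lying on the bench; a bystander, origin under its centre
- jug: a squat brown glass bottle with a white cap, 100 across, 190 high; a bystander, origin under its centre
- tuberack: a white rack of capped tubes, 85 x 165, 112 high; a bystander, origin under its centre
- spray: a blue spray bottle, 76 across, 195 high; a bystander, origin under its centre
- mediabottle: a square bottle with a white cap, 62 wide, 130 high; a bystander, origin under its centre

How it is judged:
On the way, in this order (a step that is already met when the one before it is completed fails the run):
1. the board has been lifted beyond its top notch (value of joint slope above 0.96 rad), for 0.05 s.
2. the board lies flat on its stand (value of joint slope below 0.04 rad), for 0.2 s.
3. still in hand, the board has been let down into the second notch until its prop carries it (value of joint slope between 0.6 and 0.693 rad and contact force between board and stand above 3 N and contact force between the fingers and board above 1 N), for 0.3 s.
At the end, for the whole second after the job is handed in: The board rests in the second notch from flat (slope 0.60 to 0.693 rad), at rest and carried by its prop on the notched rail, released by the robot, nothing else disturbed (value of joint slope between 0.6 and 0.693 rad and contact force between board and stand above 3 N and angular speed of board below 0.05 rad/s); the robot touches nothing.
It fails at once if the board was let go before its prop carried it (falling with no finger on it) (contact force between the fingers and board below 0.5 N and velocity of joint slope below -0.5 rad/s).
It fails at once if the board was slammed down (velocity of joint slope below -1.2 rad/s).
It fails at once if the prop was forced on its rail (contact force between board and stand above 30 N).
It fails at once if a bystander on the bench was pushed more than 20 mm or upset (distance of any of microplate, tipbox, marker, jug, tuberack, spray, mediabottle from where it was at the start of the episode above 0.02 m or angle between any of microplate, tipbox, marker, jug, tuberack, spray, mediabottle's own z axis and vertical above 0.35 rad).
It also fails if it takes over 64 s, if anything falls off the work surface, if the arm or the gripper's body presses on something with over 40 N, if the wrist force passes 120 N, or if a joint passes its speed limit or range.

### The arm

A 6-joint arm with a two-finger parallel gripper is mounted at the origin on the work surface. World frame = base frame: x ahead of the robot, y to its left, z up, the work surface at z = 0. Lengths are in m, angles in rad, forces in N, time in s.
With the tool pointing down it reaches from about 0.375 to 0.975 m from the base axis. Payload 3.8 kg.
Tool frame: the origin (TCP) lies at the very end of the fingers, on their centre line; the grasp point (between the pads) lies 19 mm behind it (bot.pinch_z is the distance from the TCP to the grasp point, in m); x points along the fingers, y is the direction in which the jaws open and shut, and the axes are right-handed (so a half turn about x gives the same grasp; the last joint's range is limited). The gripper opens to 85 mm and grips with 20 to 120 N. Pads are 22 mm wide; open, the fingers measure 114 mm over their backs; the gripper's body (76 mm by 85 mm) begins 54 mm behind the grasp point. The pads swing forward as they close: fully open they stand 13 mm farther back than shut.
Start: joints at [-1.209, 0.264, 1.604, -0, 1.274, -0.037], TCP at [0.262, -0.622, 0.231] pointing down, gripper open.
Joint ranges: [-2.63, 2.63], [-0.94, 2.18], [0.31, 2.57], [-1.31, 4.45], [0, 2.66], [-2.55, 2.55]. Speed limits (rad/s): [2.57, 2.57, 3.14, 3.14, 3.14, 3.14].

### API

Orientations are given as a rotation vector (axis times angle).
In Python, from workcell import monitor, imaging, finish_job, bot gives the robot as it stands.
- The arm moves only by the tool jog_arm, never from a script. Its argument "rows" is a list of rows, each a list of 7 numbers: the shift along the tool's x, y, z in m, then the turn, a rotation vector about the tool's x, y, z in rad, then the opening in per cent of the stroke, from 0 (shut) to 100 (fully open). A call has 1 to 20 rows; each row is the pose to reach, as a shift and turn from the pose measured when the call began, along the tool's axes at that moment; what a row does not reach only later rows make up. A row lasts 1/10 s, in which the tool goes at most 50 mm and 8.59 degrees, less where a joint would pass 70% of its speed; a pose out of reach is approached as far as the arm can. A call with a gripper value outside its range is refused whole. The fingers move at their own pace and stop on an object; "force" is the grip in N (left out, the last holds). Time passes only in rows, so rows that repeat a pose let the fingers close. It gives the time, the measured TCP pose, the force and the opening at its end, in the units of the state.
- monitor.read_state(): the state, without advancing time (a new reading comes with each control period).
- imaging.read_camera(name): name is "side" or "top" or "wrist"; returns the picture (420x560x3 uint8, blue, green, red); there is no depth.
- imaging.camera_params(name): a dict with "fx", "fy", "cx", "cy" (pixels), "k1" (the pictures are not rectified: a ray, as slopes to the right and down, at radius r is drawn at 1 + k1 r^2 times it, then the intrinsics apply), "T" (4x4, takes a point from camera to world coordinates); the wrist camera has in their place "T_tool_cam" (4x4, takes a point from camera to tool coordinates, whose origin is the TCP and whose axes are the tool frame's). Camera axes: x right, y down, z forward; pixel columns grow to the right and rows downward; lengths in m; the calibration is good to about 2 mm. A picture is of the moment at which its call begins: read the wrist's pose just before it. camera_params takes no time and is no camera call.
- finish_job(): hands the job in, once; it reports no verdict.
The state is a dict: "time": time; "q": joint angles; "joint_vel": joint speeds; "joint_torque": joint torques, N m; "tool_pos": TCP position; "tcp_rot": TCP orientation; "wrist_force": force on the tool from outside, world axes, zero at the start; "torque": the same for the moment, N m; "width": opening from 0.0 (shut) to 1.0 (fully open).
Only numpy, scipy, OpenCV 4.12 (cv2) and the standard library are available. Lean on these libraries where they do the work, as an engineer would, in place of code of your own. Each camera call takes 0.05 s, during which the arm holds its last target. There are 200 camera calls.

## Working session

There is one attempt and no reset: what is moved stays moved. The work goes in short steps, Python scripts to look and compute and a tool call to move; the robot and the scene stay as the last step left them, time stands still between calls to the robot, and variables do not carry over. Pictures are saved under pics/ and viewed, about 8 in all and at most 12, crops included, and the job is handed in when it is done.

Besides the shell and the picture viewer there is one more tool, called after ">>>" as a command line: name --pt "numbers of a row" for each row, then --argument value for the rest. jog_arm: Moves the arm, as the interface text tells. Its arguments: {"type":"object","properties":{"rows":{"type":"array","items":{"type":"array","items":{"type":"number"}}},"force":{"type":"number"}},"required":["rows"]}

```bash
ls; mkdir -p pics; python3 - <<'E'
from workcell import monitor, imaging, bot
import cv2
for n in("side","top"):
    cv2.imwrite(f"pics/{n}0.png",imaging.read_camera(n)); print(n,imaging.camera_params(n))
print(imaging.camera_params("wrist"))
print(monitor.read_state(), bot.pinch_z)
E
```

```text
pics
side {'fx': 416.7382417363818, 'fy': 416.7382417363818, 'cx': 280.49561161362226, 'cy': 205.2726745833848, 'k1': -0.012370138508720676, 'T': array([[-0.89348887,  0.28166329, -0.34977627,  0.95605858],
       [ 0.44904787,  0.55028214, -0.70394998,  0.83362535],
       [-0.00580124, -0.78603776, -0.61815126,  0.78967405],
       [ 0.        ,  0.        ,  0.        ,  1.        ]])}
top {'fx': 395.7184526725271, 'fy': 395.7184526725271, 'cx': 282.4906328665453, 'cy': 208.16088356880616, 'k1': -0.02091018364482346, 'T': array([[-0.00775995, -0.98637766,  0.16431341,  0.37251932],
       [-0.99956716,  0.01231446,  0.02671798,  0.04077332],
       [-0.02837745, -0.16403496, -0.98604627,  1.22712455],
       [ 0.        ,  0.        ,  0.        ,  1.        ]])}
{'fx': 303.99321360207756, 'fy': 303.99321360207756, 'cx': 283.5063486283115, 'cy': 211.54496066296716, 'k1': -0.028146220922319297, 'T_tool_cam': array([[-2.25745292e-04, -3.27618453e-01,  9.44810086e-01,
        -1.43294547e-01],
       [ 9.99999759e-01, -6.93983758e-04, -1.71108229e-06,
         5.55139447e-04],
       [ 6.56243436e-04,  9.44809858e-01,  3.27618531e-01,
        -8.35454172e-02],
       [ 0.00000000e+00,  0.00000000e+00,  0.00000000e+00,
         1.00000000e+00]])}
{'time': 0.1, 'q': array([-1.20890245e+00,  2.64695239e-01,  1.60526339e+00, -3.88360132e-06,
        1.27369165e+00, -3.68942459e-02]), 'joint_vel': array([ 0.00057842, -0.00313892, -0.00361712, -0.00031846,  0.00014845,
        0.00157273]), 'joint_torque': array([ 3.73553266e-04, -5.16707110e+01, -3.68590307e+01, -8.11646942e-05,
        6.30837225e-03,  1.11137015e-05]), 'tool_pos': array([ 0.26186714, -0.62140717,  0.23006076]), 'tcp_rot': array([ 2.00283799,  0.40687698, -2.0035258 ]), 'wrist_force': array([ 0.9561477 ,  0.61294868, -0.08202744]), 'torque': array([ 0.01408197, -0.00460339, -0.0383695 ]), 'width': 0.9965485830035127} 0.0187
```

View pics/side0.png

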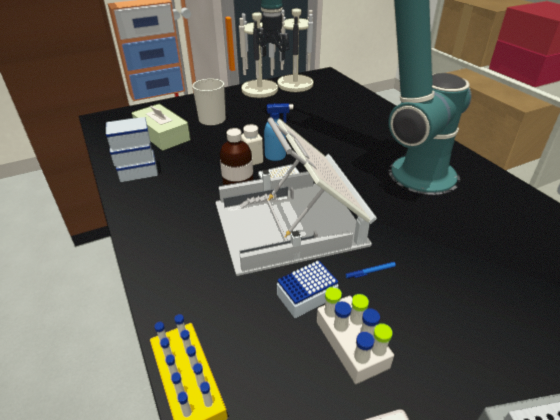

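View pics/top0.png

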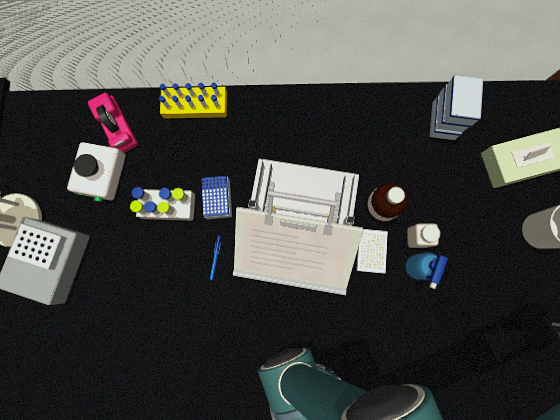

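The side view shows the board propped up with the hinge on the robot's side. The top view shows the stand's far edge at about (258,159)–(358,173), with the lift bar near (295,228). I'll enlarge both.

```bash
python3 - <<'E'
import cv2,numpy as np
a=cv2.imread("pics/top0.png")[145:305,220:400]; b=cv2.imread("pics/side0.png")[100:275,205:385]
a=cv2.resize(a,(400*1,356)); b=cv2.resize(b,(400,389))
cv2.imwrite("pics/c.png",np.hstack([np.pad(a,((0,33),(0,0),(0,0))),b]))
a=cv2.resize(cv2.imread("pics/top0.png")[150:300,225:385],(800,600*150*5//750),interpolation=cv2.INTER_CUBIC)
cv2.imwrite("pics/topz.png",cv2.resize(cv2.imread("pics/top0.png")[150:300,225:375],(600,600),interpolation=cv2.INTER_CUBIC))
cv2.imwrite("pics/sidez.png",cv2.resize(cv2.imread("pics/side0.png")[115:275,205:380],(656,600),interpolation=cv2.INTER_CUBIC))
E
```

```text
(no output)
```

View pics/topz.png

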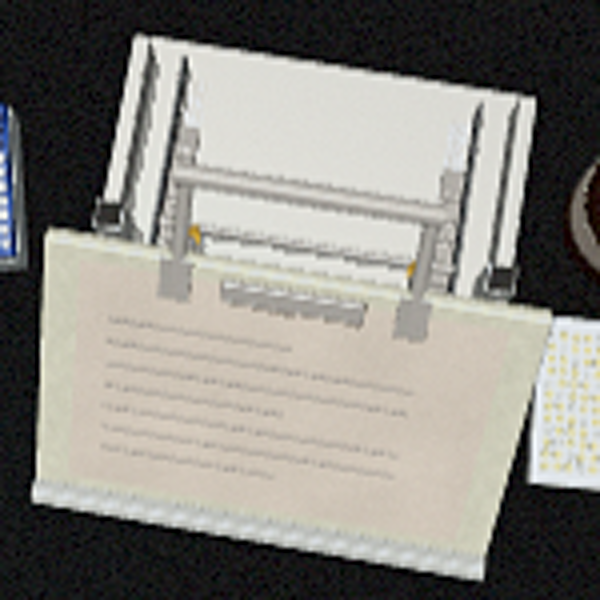

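View pics/sidez.png

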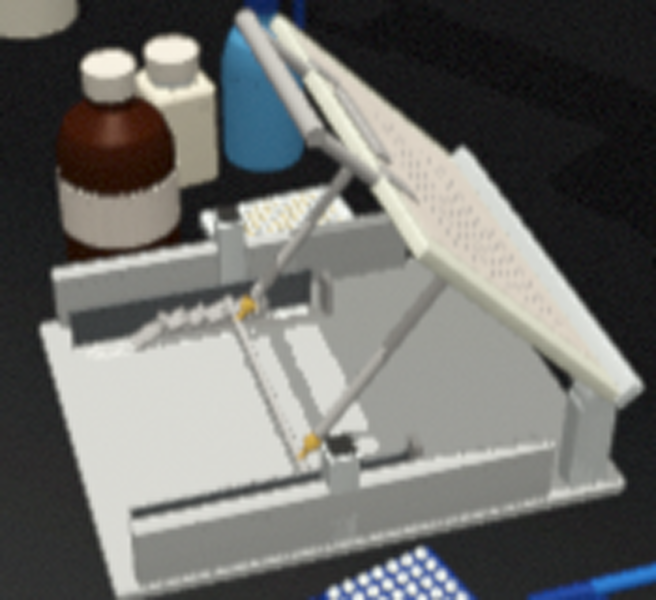

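Top zoom: the bar runs from about (178,178) to (455,215) and the tray's far corners are at (138,36) and (536,98). Side zoom: the bar ends are at (245,17) and (317,133), and the tray corners at (42,327), (125,598) and (625,487). Next I'll triangulate the bar and locate the stand.

```bash
cat >h.py <<'E'
import numpy as np,cv2
from workcell import monitor,imaging,bot
from scipy.spatial.transform import Rotation as R
def ray(c,px,T=None):
    T=c["T"] if T is None else T
    K=np.array([[c["fx"],0,c["cx"]],[0,c["fy"],c["cy"]],[0,0,1.]])
    u=cv2.undistortPoints(np.array([[px]],float),K,np.array([c["k1"],0,0,0]))[0,0]
    d=T[:3,:3]@np.array([*u,1]); return T[:3,3],d/np.linalg.norm(d)
def plane(r,z): return r[0]+r[1]*(z-r[0][2])/r[1][2]
def tri(*rs):
    A=sum(np.eye(3)-np.outer(d,d) for o,d in rs);b=sum((np.eye(3)-np.outer(d,d))@o for o,d in rs)
    p=np.linalg.solve(A,b); return p,[np.linalg.norm((np.eye(3)-np.outer(d,d))@(p-o)) for o,d in rs]
E
python3 - <<'E'
from h import *
np.set_printoptions(precision=4,suppress=True)
ct,cs=imaging.camera_params("top"),imaging.camera_params("side")
t=lambda u,v:ray(ct,(225+u/4-.375,150+v/4-.375)); s=lambda u,v:ray(cs,(205+u/3.749-.37,115+v/3.749-.37))
L=tri(t(178,178),s(317,133));Rr=tri(t(455,215),s(245,17)); print(L,Rr,(L[0]+Rr[0])/2,np.linalg.norm(L[0]-Rr[0]))
C=[plane(t(138,36),.012),plane(t(536,98),.012)]; S=[plane(s(x,y),.012) for x,y in((125,598),(42,327),(625,487))]
print(C,S,np.linalg.norm(C[0]-C[1]),np.linalg.norm(S[0]-S[1]),np.linalg.norm(S[0]-S[2]))
for a,b in (C,S[:2]):
    e=a-b; yaw=np.arctan2(-e[0],e[1]); x=np.array([np.cos(yaw),np.sin(yaw),0]);o=(a+b)/2-.1875*x;h=o-.145*x
    print("yaw",yaw,"origin",o,"hinge",h)
    m=(L[0]+Rr[0])/2-h; m[2]=(L[0]+Rr[0])[2]/2-.09; r=m@x; y=m@np.array([-x[1],x[0],0]);print("bar rel",r,y,m[2],"radius",np.hypot(r,m[2]),"slope",np.arctan2(m[2],r)-.044)
E
```

```text
(array([0.5643, 0.0968, 0.295 ]), [np.float64(0.002064606296001107), np.float64(0.0020646062960012618)]) (array([ 0.5375, -0.0673,  0.2948]), [np.float64(0.0002908703175089052), np.float64(0.0002908703175090965)]) [0.5509 0.0148 0.2949] 0.1662566471560468
[array([0.736, 0.147, 0.012]), array([ 0.6805, -0.1666,  0.012 ])] [array([0.7355, 0.1482, 0.012 ]), array([ 0.6843, -0.1571,  0.012 ]), array([0.3751, 0.2123, 0.012 ])] 0.3184592437789511 0.3096235955824533 0.3661019429393543
yaw -0.17506690597299615 origin [0.5236 0.0228 0.012 ] hinge [0.3808 0.0481 0.012 ]
bar rel 0.17325665408155355 -0.00314428653046892 0.2049240305992198 radius 0.268350007454006 slope 0.8249393732274751
yaw -0.16600954754153233 origin [0.525  0.0265 0.012 ] hinge [0.382  0.0505 0.012 ]
bar rel 0.17247014648932132 -0.007294862418333411 0.2049240305992198 radius 0.2678428825768531 slope 0.827181780279603
```

```bash
cat >>h.py <<'E'
YAW=-.170
def Rd(yaw=YAW,sgn=1,tilt=0):
    y=sgn*np.array([np.cos(yaw),np.sin(yaw),0]);x=np.array([0,0,-1.]);return R.from_matrix(np.array([x,y,np.cross(x,y)]).T)
def rel(p,Rt=None):
    s=monitor.read_state();R0=R.from_rotvec(s["tcp_rot"]);Rt=Rt or R0
    return np.r_[R0.inv().apply(np.array(p)-s["tool_pos"]),(R0.inv()*Rt).as_rotvec()].round(4)
E
python3 - <<'E'
from h import *
s=monitor.read_state();print(R.from_rotvec(s["tcp_rot"]).as_matrix().round(3))
for g in(1,-1): print(g,rel([.262,-.622,.43],Rd(sgn=g)),rel([.551,.015,.40],Rd(sgn=g)))
E
```

```text
[[-0.001  0.388 -0.922]
 [ 0.002 -0.922 -0.388]
 [-1.    -0.002 -0.   ]]
1 [-1.999e-01  2.000e-04  1.000e-04 -1.002e+00 -1.100e-03  1.800e-03] [-0.1689 -0.4745 -0.5136 -1.002  -0.0011  0.0018]
-1 [-1.9990e-01  2.0000e-04  1.0000e-04  2.1396e+00  2.2000e-03  1.3000e-03] [-1.6890e-01 -4.7450e-01 -5.1360e-01  2.1396e+00  2.2000e-03  1.3000e-03]
```

>>> jog_arm --pt "-0.05 0 0 0 0 0 60" --pt "-0.1 0 0 0 0 0 60" --pt "-0.15 0 0 0 0 0 60" --pt "-0.2 0 0 0 0 0 60" --pt "-0.2 -0.032 -0.034 -0.1 0 0 60" --pt "-0.2 -0.063 -0.068 -0.2 0 0 60" --pt "-0.2 -0.095 -0.103 -0.3 0 0 60" --pt "-0.2 -0.126 -0.137 -0.4 0 0 60" --pt "-0.2 -0.158 -0.171 -0.5 0 0 60" --pt "-0.2 -0.19 -0.205 -0.6 0 0 60" --pt "-0.2 -0.221 -0.24 -0.7 0 0 60" --pt "-0.2 -0.253 -0.274 -0.8 0 0 60" --pt "-0.2 -0.285 -0.308 -0.9 0 0 60" --pt "-0.2 -0.316 -0.342 -1.0 0 0 60" --pt "-0.2 -0.348 -0.377 -1.0 0 0 60" --pt "-0.2 -0.38 -0.411 -1.0 0 0 60" --pt "-0.19 -0.411 -0.445 -1.0 0 0 60" --pt "-0.18 -0.443 -0.479 -1.0 0 0 60" --pt "-0.17 -0.474 -0.514 -1.0 0 0 60" --pt "-0.17 -0.474 -0.514 -1.0 0 0 60" --force 30

```text
time: 2.1
tool_pos: [0.552, 0.0196, 0.3978]
tcp_rot: [1.331, 1.133, -1.333]
wrist_force: [0.1, -1.2, 0.4]
width: 0.593
```

```bash
python3 - <<'E'
from h import *
s=monitor.read_state();print(s)
im=imaging.read_camera("wrist");cv2.imwrite("pics/w1.png",im)
E
```

```text
{'time': 2.1, 'q': array([-0.01230912, -0.02414156,  1.62454094,  0.00438051,  1.54647054,
        0.15354661]), 'joint_vel': array([-0.06896375, -0.0312591 , -0.00063538, -0.06785659,  0.04095185,
       -0.05751012]), 'joint_torque': array([  1.48739308, -37.66460896, -39.84573841,   0.48757413,
        -0.32661946,   0.44941669]), 'tool_pos': array([0.55199985, 0.01962968, 0.39780079]), 'tcp_rot': array([ 1.3308599 ,  1.13319137, -1.33280617]), 'wrist_force': array([ 0.07178475, -1.24693843,  0.38901258]), 'torque': array([-0.06766731,  0.02194915, -0.03866744]), 'width': 0.5927667676815449}
```

View pics/w1.png

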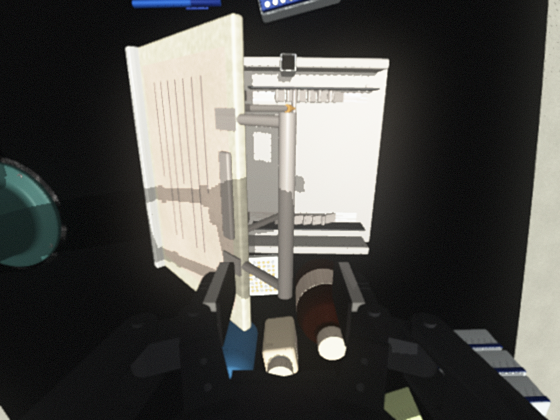

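The wrist view shows the bar vertical in the picture from about (287,110) to (286,297), so the jaws are square to it. It sits between the fingertips' columns, slightly left of their mid-line. I'll triangulate from all three views.

```bash
python3 - <<'E'
from h import *
np.set_printoptions(precision=4,suppress=True)
ct,cs,cw=[imaging.camera_params(n) for n in("top","side","wrist")]
t=lambda u,v:ray(ct,(225+u/4-.375,150+v/4-.375)); s=lambda u,v:ray(cs,(205+u/3.749-.37,115+v/3.749-.37))
st=monitor.read_state();T=np.eye(4);T[:3,:3]=R.from_rotvec(st["tcp_rot"]).as_matrix();T[:3,3]=st["tool_pos"];T=T@cw["T_tool_cam"]
w=lambda u,v:ray(cw,(u,v),T)
P=[]
for a,b,c in(((178,178),(317,133),(287.5,110)),((455,215),(245,17),(286,297))):
    print(tri(t(*a),s(*b),w(*c)),tri(t(*a),w(*c)),tri(s(*b),w(*c)));P.append(tri(t(*a),s(*b),w(*c))[0])
d=P[0]-P[1];print(np.mean(P,0),np.linalg.norm(d),np.arctan2(-d[0],d[1]))
# tray corners
for z,p in((.012,(389,60)),(.012,(368,254))): print(plane(w(*p),z))
im=cv2.imread("pics/w1.png");g=cv2.cvtColor(im,6)
for r in(170,200,215):print(r,g[r,270:305])
E
```

```text
(array([0.5652, 0.0969, 0.2951]), [np.float64(0.0029092125943678626), np.float64(0.0013305420814578158), np.float64(0.001756882466745885)]) (array([0.5666, 0.0978, 0.2767]), [np.float64(0.001317862721686374), np.float64(0.0013178627216863998)]) (array([0.5668, 0.0969, 0.2961]), [np.float64(0.0002065135052510331), np.float64(0.00020651350525100894)])
(array([ 0.5377, -0.068 ,  0.2954]), [np.float64(0.0006696910743037921), np.float64(0.0011330966411066757), np.float64(0.001637726111758986)]) (array([ 0.5378, -0.0673,  0.2986]), [np.float64(0.0007159984420313523), np.float64(0.0007159984420313002)]) (array([ 0.5369, -0.0704,  0.2936]), [np.float64(0.0011161342979427637), np.float64(0.0011161342979427867)])
[0.5514 0.0145 0.2953] 0.16724634324660292 -0.16574250050981343
[0.7398 0.1423 0.012 ]
[ 0.6794 -0.1938  0.012 ]
170 [163 165 164 165 164 166 167 160 134 151 175 195 205 211 219 226 235 235
 228 220 214 207 193 172 159 192 240 243 241 240 241 240 240 241 241]
200 [161 160 162 161 162 162 163 155 127 119 127 133 140 141 147 147 150 144
 143 139 137 129 129 153 178 237 241 237 238 238 237 238 239 238 238]
215 [139 121 107  97 100 100  99 106 108 119 129 135 137 144 146 146 147 145
 142 139 134 126 115 104  98 116 131 132 138 156 158 161 157 121 105]
```

```bash
python3 - <<'E'
from h import *
print(rel([.5514,.0145,.2766],Rd(yaw=-.168)),monitor.read_state()["tool_pos"])
E
```

```text
[ 0.1223  0.001   0.0028  0.0007 -0.0014  0.0049] [0.55147504 0.01716571 0.39886563]
```

>>> jog_arm --pt "0.03 0.001 0.003 0 0 0.005 60" --pt "0.06 0.001 0.003 0 0 0.005 60" --pt "0.09 0.001 0.003 0 0 0.005 60" --pt "0.11 0.001 0.003 0 0 0.005 60" --pt "0.122 0.001 0.003 0 0 0.005 60" --pt "0.122 0.001 0.003 0 0 0.005 60" --pt "0.122 0.001 0.003 0 0 0.005 60"

```text
time: 2.85
tool_pos: [0.5518, 0.0137, 0.2779]
tcp_rot: [1.334, 1.125, -1.33]
wrist_force: [0.5, 0.6, -0.2]
width: 0.6
```

```bash
python3 - <<'E'
from h import *
s=monitor.read_state();print(s['tool_pos'],s['wrist_force'],s['width'])
im=imaging.read_camera("wrist")
im2=imaging.read_camera("side")
cv2.imwrite("pics/w2.png",np.hstack([im[100:380,150:430],cv2.resize(im2[80:220,220:400],(360,280))]))
E
```

```text
[0.55175512 0.0136628  0.27789871] [ 0.4986055   0.58508461 -0.1847835 ] 0.5996729844615502
```

View pics/w2.png

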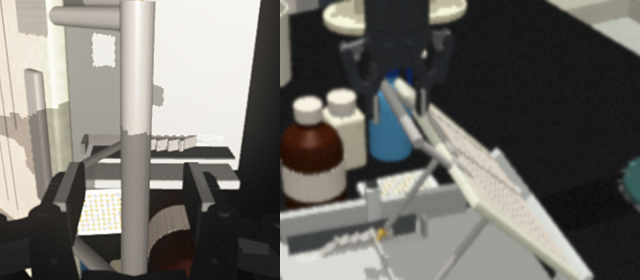

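The wrist view shows the bar centred between the fingers: bar at crop column 137, fingers at about 82 and 192. Closing on it.

>>> jog_arm --pt "0 0 0 0 0 0 30" --pt "0 0 0 0 0 0 15" --pt "0 0 0 0 0 0 10" --pt "0 0 0 0 0 0 5" --pt "0 0 0 0 0 0 5" --pt "0 0 0 0 0 0 5" --pt "0 0 0 0 0 0 5" --force 30

```text
time: 3.65
tool_pos: [0.553, 0.0139, 0.2796]
tcp_rot: [1.335, 1.123, -1.327]
wrist_force: [1.0, 0.6, 6.1]
width: 0.15
```

```bash
cat >>h.py <<'E'
def arc(s0,ss):
    f=lambda s:.2753*np.array([-np.sin(s+.044),np.cos(s+.044)])
    for s in ss: print(round(s,3),(f(s)-f(s0)).round(4))
E
python3 - <<'E'
from h import *
arc(.815,np.arange(.825,1.06,.02))
E
```

```text
0.825 [-0.0018 -0.0021]
0.845 [-0.0053 -0.0063]
0.865 [-0.0087 -0.0106]
0.885 [-0.0121 -0.015 ]
0.905 [-0.0153 -0.0195]
0.925 [-0.0185 -0.024 ]
0.945 [-0.0216 -0.0285]
0.965 [-0.0245 -0.0332]
0.985 [-0.0274 -0.0379]
1.005 [-0.0302 -0.0426]
1.025 [-0.0329 -0.0474]
1.045 [-0.0355 -0.0523]
```

>>> jog_arm --pt "-0.002 -0.002 0 0 0 0 5" --pt "-0.004 -0.004 0 0 0 0 5" --pt "-0.005 -0.006 0 0 0 0 5" --pt "-0.007 -0.008 0 0 0 0 5" --pt "-0.009 -0.011 0 0 0 0 5" --pt "-0.009 -0.011 0 0 0 0 5" --pt "-0.009 -0.011 0 0 0 0 5"

```text
time: 4.35
tool_pos: [0.5425, 0.0158, 0.289]
tcp_rot: [1.336, 1.122, -1.326]
wrist_force: [5.2, 0.3, 1.3]
width: 0.151
```

```bash
python3 - <<'E'
from h import *
s=monitor.read_state();print(s['tool_pos'],s['wrist_force'],s['width'])
E
```

```text
[0.54246751 0.01582945 0.28899037] [5.15893945 0.31472409 1.31466769] 0.15138542860235105
```

>>> jog_arm --pt "-0.003 -0.003 0 0 0 0 5" --pt "-0.006 -0.006 0 0 0 0 5" --pt "-0.009 -0.009 0 0 0 0 5" --pt "-0.012 -0.013 0 0 0 0 5" --pt "-0.015 -0.017 0 0 0 0 5" --pt "-0.015 -0.017 0 0 0 0 5" --pt "-0.015 -0.017 0 0 0 0 5"

```text
time: 5.05
tool_pos: [0.5246, 0.019, 0.3032]
tcp_rot: [1.335, 1.124, -1.327]
wrist_force: [-0.1, 2.6, -3.0]
width: 0.147
```

```bash
python3 - <<'E'
from h import *
s=monitor.read_state();print(s['tool_pos'],s['wrist_force'],s['width'])
E
```

```text
[0.52464866 0.01897913 0.30316536] [-0.0827882   2.60898749 -3.00154373] 0.14682792993449936
```

```bash
python3 - <<'E'
from h import *
arc(.935,np.arange(.955,1.09,.02))
E
```

```text
0.955 [-0.003  -0.0046]
0.975 [-0.006  -0.0093]
0.995 [-0.0088 -0.014 ]
1.015 [-0.0115 -0.0188]
1.035 [-0.0142 -0.0236]
1.055 [-0.0167 -0.0285]
1.075 [-0.0192 -0.0334]
```

>>> jog_arm --pt "-0.003 -0.005 0 0 0 0 5" --pt "-0.006 -0.009 0 0 0 0 5" --pt "-0.009 -0.014 0 0 0 0 5" --pt "-0.0115 -0.019 0 0 0 0 5" --pt "-0.014 -0.0235 0 0 0 0 5" --pt "-0.0155 -0.026 0 0 0 0 5" --pt "-0.0155 -0.026 0 0 0 0 5" --pt "-0.0155 -0.026 0 0 0 0 5"

```text
time: 5.85
tool_pos: [0.4995, 0.0235, 0.3193]
tcp_rot: [1.336, 1.123, -1.325]
wrist_force: [3.3, 3.9, 1.9]
width: 0.149
```

```bash
python3 - <<'E'
from h import *
s=monitor.read_state();print(s['tool_pos'],s['wrist_force'],s['width'])
im2=imaging.read_camera("side")
cv2.imwrite("pics/s3.png",cv2.resize(im2[80:280,200:400],(600,600),interpolation=2))
E
```

```text
[0.49952858 0.02350286 0.31931314] [3.29325218 3.89038852 1.93446655] 0.14891787264138337
```

View pics/s3.png

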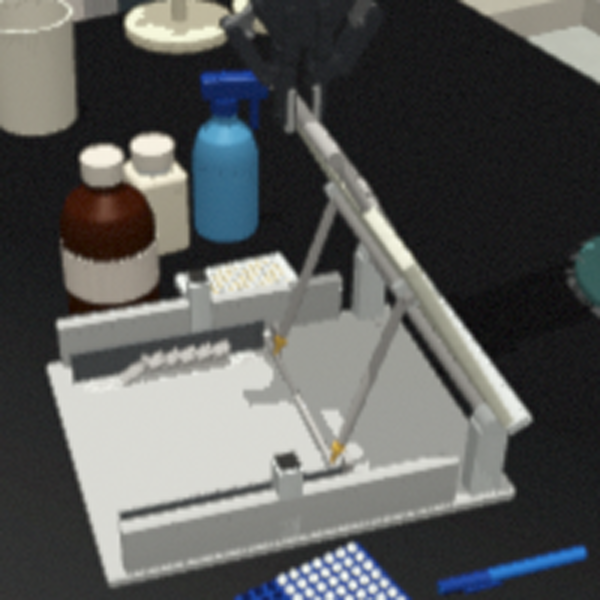

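The side view shows the foot rod well past the notch row, at the hinge end of the rails. I'll fit the hinge from the TCP points so far.

```bash
cat >>h.py <<'E'
from scipy.optimize import least_squares
def fit(P):
    P=np.array(P);u=P[:,:2]@[np.cos(YAW),np.sin(YAW)]
    r=least_squares(lambda c:np.hypot(u-c[0],P[:,2]-c[1])-.2753,[.37,.075])
    c=r.x;print("hinge u,z(tcp)",c.round(4),"res",r.fun.round(4),"slope",(np.arctan2(P[:,2]-c[1],u-c[0])-.044).round(3));return c
E
python3 - <<'E'
from h import *
fit([[.553,.0139,.2796],[.5425,.0158,.289],[.5246,.019,.3032],[.4995,.0235,.3193]])
print(.3706*np.cos(YAW)+.0457*np.sin(YAW))
E
```

```text
hinge u,z(tcp) [0.3542 0.0789] res [ 0. -0.  0.  0.] slope [0.773 0.825 0.908 1.018]
0.3575260812643215
```

>>> jog_arm --pt "-0.001 -0.002 0 0 0 0 5" --pt "-0.002 -0.004 0 0 0 0 5" --pt "-0.003 -0.006 0 0 0 0 5" --pt "-0.004 -0.0075 0 0 0 0 5" --pt "-0.004 -0.0075 0 0 0 0 5" --pt "-0.004 -0.0075 0 0 0 0 5"

```text
time: 6.5
tool_pos: [0.4922, 0.0248, 0.3235]
tcp_rot: [1.337, 1.123, -1.325]
wrist_force: [4.1, 4.2, 0.2]
width: 0.149
```

```bash
python3 - <<'E'
from h import *
s=monitor.read_state();print(s['tool_pos'],s['wrist_force'],s['width'])
fit([[.553,.0139,.2796],[.5425,.0158,.289],[.5246,.019,.3032],[.4995,.0235,.3193],s['tool_pos']])
im2=imaging.read_camera("side")
cv2.imwrite("pics/s4.png",cv2.resize(im2[80:280,200:400],(600,600),interpolation=2))
E
```

```text
[0.49218538 0.02483588 0.32345514] [4.10829199 4.18499625 0.22770348] 0.14854954454995442
hinge u,z(tcp) [0.354  0.0791] res [ 0.0001 -0.     -0.     -0.0001  0.0001] slope [0.772 0.823 0.907 1.017 1.048]
```

View pics/s4.png

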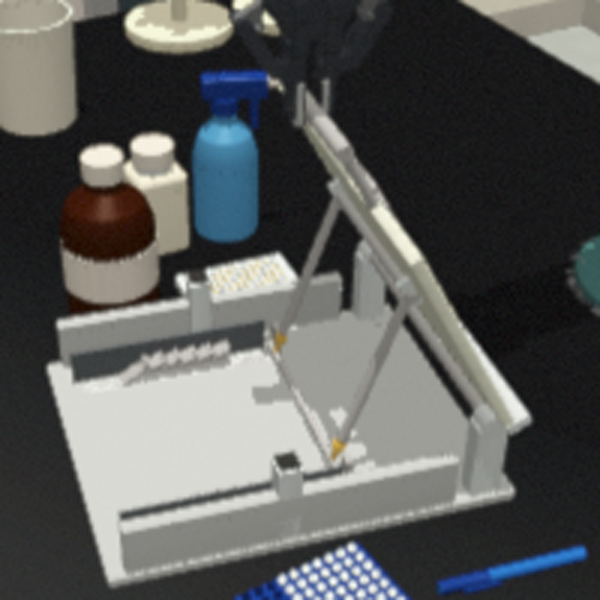

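The foot rod has stayed near (335,453) while the board rose, so it's probably tripped. I'll nudge slightly further to be sure, watching the force for the end stop.

>>> jog_arm --pt "-0.001 -0.002 0 0 0 0 5" --pt "-0.002 -0.004 0 0 0 0 5" --pt "-0.002 -0.004 0 0 0 0 5" --pt "-0.002 -0.004 0 0 0 0 5"

```text
time: 6.95
tool_pos: [0.4884, 0.0255, 0.3254]
tcp_rot: [1.337, 1.123, -1.325]
wrist_force: [2.6, 3.6, 0.6]
width: 0.147
```

```bash
python3 - <<'E'
from h import *
s=monitor.read_state();print(s['tool_pos'],s['wrist_force'],s['width'])
c=fit([[.553,.0139,.2796],[.5425,.0158,.289],[.5246,.019,.3032],[.4995,.0235,.3193],[.4922,.0248,.3235],s['tool_pos']])
arc(1.066,np.arange(1.04,.75,-.04))
E
```

```text
[0.48835329 0.02551589 0.32535895] [2.62790157 3.6148023  0.59244871] 0.1472109450647877
hinge u,z(tcp) [0.3539 0.0791] res [ 0.0001 -0.     -0.     -0.0001  0.0001 -0.    ] slope [0.771 0.823 0.907 1.017 1.048 1.063]
1.04 [0.0033 0.0064]
1.0 [0.0086 0.016 ]
0.96 [0.0143 0.0254]
0.92 [0.0204 0.0346]
0.88 [0.0269 0.0435]
0.84 [0.0337 0.0521]
0.8 [0.0409 0.0605]
0.76 [0.0483 0.0686]
```

>>> jog_arm --pt "0.0025 0.005 0 0 0 0 5" --pt "0.005 0.0097 0 0 0 0 5" --pt "0.0086 0.016 0 0 0 0 5" --pt "0.0115 0.0207 0 0 0 0 5" --pt "0.0143 0.0254 0 0 0 0 5" --pt "0.0174 0.03 0 0 0 0 5" --pt "0.0204 0.0346 0 0 0 0 5" --pt "0.0204 0.0346 0 0 0 0 5" --pt "0.0204 0.0346 0 0 0 0 5"

```text
time: 7.85
tool_pos: [0.5225, 0.0194, 0.3049]
tcp_rot: [1.336, 1.122, -1.326]
wrist_force: [2.0, -0.5, 0.7]
width: 0.149
```

```bash
python3 - <<'E'
from h import *
arc(.92,np.arange(.91,.75,-.01))
im2=imaging.read_camera("side")
cv2.imwrite("pics/s5.png",cv2.resize(im2[80:280,200:400],(600,600),interpolation=2))
E
```

```text
0.91 [0.0016 0.0023]
0.9 [0.0032 0.0045]
0.89 [0.0048 0.0067]
0.88 [0.0065 0.0089]
0.87 [0.0081 0.0111]
0.86 [0.0098 0.0133]
0.85 [0.0115 0.0154]
0.84 [0.0133 0.0176]
0.83 [0.015  0.0197]
0.82 [0.0168 0.0218]
0.81 [0.0186 0.0239]
0.8 [0.0204 0.0259]
0.79 [0.0223 0.028 ]
0.78 [0.0241 0.03  ]
0.77 [0.026 0.032]
0.76 [0.0279 0.034 ]
0.75 [0.0298 0.036 ]
```

View pics/s5.png

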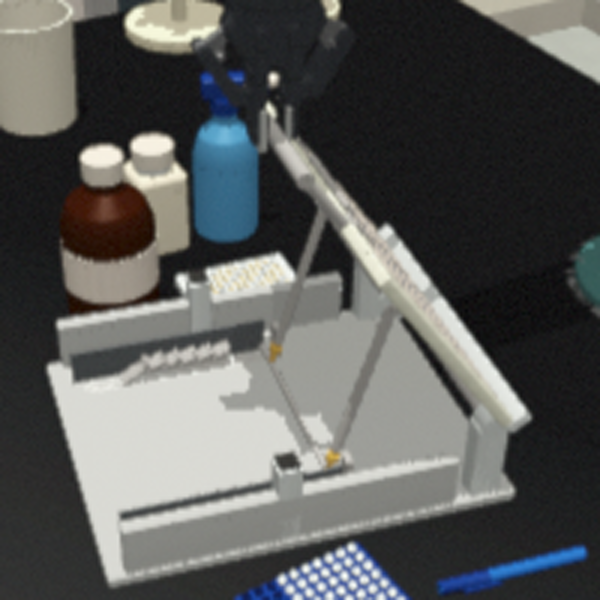

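Foot rod is at about (330,460), well short of the notch row, so it's off the notches. Easing down further with force checks.

>>> jog_arm --pt "0.0016 0.0023 0 0 0 0 5" --pt "0.0032 0.0045 0 0 0 0 5" --pt "0.0048 0.0067 0 0 0 0 5" --pt "0.0065 0.0089 0 0 0 0 5" --pt "0.0065 0.0089 0 0 0 0 5"

```text
time: 8.4
tool_pos: [0.5316, 0.0178, 0.2982]
tcp_rot: [1.336, 1.122, -1.326]
wrist_force: [2.6, 0.4, 1.8]
width: 0.148
```

>>> jog_arm --pt "0.0016 0.0022 0 0 0 0 5" --pt "0.0033 0.0043 0 0 0 0 5" --pt "0.005 0.0065 0 0 0 0 5" --pt "0.0068 0.0086 0 0 0 0 5" --pt "0.0068 0.0086 0 0 0 0 5"

```text
time: 8.9
tool_pos: [0.5404, 0.0162, 0.2911]
tcp_rot: [1.336, 1.122, -1.326]
wrist_force: [2.5, -0.1, 0.4]
width: 0.15
```

>>> jog_arm --pt "0.0018 0.0021 0 0 0 0 5" --pt "0.0036 0.0042 0 0 0 0 5" --pt "0.0054 0.0062 0 0 0 0 5" --pt "0.0072 0.0083 0 0 0 0 5" --pt "0.0072 0.0083 0 0 0 0 5"

```text
time: 9.4
tool_pos: [0.5489, 0.0147, 0.2836]
tcp_rot: [1.336, 1.122, -1.326]
wrist_force: [2.0, -1.2, 0.9]
width: 0.152
```

```bash
python3 - <<'E'
from h import *
s=monitor.read_state();print(s['tool_pos'],s['wrist_force'],s['width'])
c=fit([[.553,.0139,.2796],[.5425,.0158,.289],[.5246,.019,.3032],[.4995,.0235,.3193],[.4922,.0248,.3235],s['tool_pos']])
arc(.8,np.arange(.77,-.1,-.03))
E
```

```text
[0.54891806 0.01470155 0.28359568] [ 2.02198441 -1.17576863  0.86012207] 0.1522402109325804
hinge u,z(tcp) [0.3541 0.079 ] res [-0.     -0.0001 -0.     -0.0001  0.0001  0.0001] slope [0.772 0.824 0.908 1.017 1.048 0.793]
0.77 [0.0056 0.0061]
0.74 [0.0113 0.012 ]
0.71 [0.0173 0.0178]
0.68 [0.0234 0.0233]
0.65 [0.0296 0.0287]
0.62 [0.0361 0.0339]
0.59 [0.0427 0.0389]
0.56 [0.0494 0.0437]
0.53 [0.0562 0.0482]
0.5 [0.0632 0.0526]
0.47 [0.0704 0.0568]
0.44 [0.0776 0.0607]
0.41 [0.085  0.0645]
0.38 [0.0925 0.068 ]
0.35 [0.1001 0.0713]
0.32 [0.1077 0.0743]
0.29 [0.1155 0.0772]
0.26 [0.1233 0.0797]
0.23 [0.1312 0.0821]
0.2 [0.1392 0.0842]
0.17 [0.1473 0.0861]
0.14 [0.1554 0.0877]
0.11 [0.1635 0.0891]
0.08 [0.1717 0.0903]
0.05 [0.1799 0.0912]
0.02 [0.1881 0.0918]
-0.01 [0.1964 0.0922]
-0.04 [0.2046 0.0924]
-0.07 [0.2129 0.0923]
```

No catch at the fifth notch, so the prop has tripped. Continuing down.

>>> jog_arm --pt "0.0037 0.0041 0 0 0 0 5" --pt "0.0075 0.008 0 0 0 0 5" --pt "0.0113 0.012 0 0 0 0 5" --pt "0.0113 0.012 0 0 0 0 5"

```text
time: 9.8
tool_pos: [0.5613, 0.0125, 0.2715]
tcp_rot: [1.336, 1.122, -1.327]
wrist_force: [2.5, -2.2, 1.7]
width: 0.15
```

>>> jog_arm --pt "0.006 0.0058 0 0 0 0 5" --pt "0.0121 0.0113 0 0 0 0 5" --pt "0.0183 0.0167 0 0 0 0 5" --pt "0.0248 0.0219 0 0 0 0 5" --pt "0.0314 0.0269 0 0 0 0 5" --pt "0.0381 0.0317 0 0 0 0 5" --pt "0.0449 0.0362 0 0 0 0 5" --pt "0.0519 0.0406 0 0 0 0 5" --pt "0.0519 0.0406 0 0 0 0 5"

```text
time: 10.7
tool_pos: [0.6021, 0.0053, 0.2183]
tcp_rot: [1.335, 1.122, -1.327]
wrist_force: [1.5, -4.2, -1.4]
width: 0.15
```

```bash
python3 - <<'E'
from h import *
s=monitor.read_state();print(s['tool_pos'],s['wrist_force'],s['width'])
c=fit([[.5425,.0158,.289],[.5246,.019,.3032],[.4995,.0235,.3193],[.4922,.0248,.3235],s['tool_pos']])
E
```

```text
[0.60210712 0.00526526 0.21829948] [ 1.51401303 -4.22327994 -1.35842993] 0.15024348827851314
hinge u,z(tcp) [0.3554 0.0782] res [-0.0003 -0.0001  0.      0.0002  0.0001] slope [0.829 0.913 1.023 1.054 0.49 ]
```

>>> jog_arm --pt "0.0072 0.0042 0.0003 0 0 0 5" --pt "0.0144 0.0081 0.0006 0 0 0 5" --pt "0.0218 0.0119 0.001 0 0 0 5" --pt "0.0293 0.0154 0.001 0 0 0 5" --pt "0.0369 0.0187 0.001 0 0 0 5" --pt "0.0445 0.0217 0.001 0 0 0 5" --pt "0.0523 0.0246 0.0013 0 0 0 5" --pt "0.0601 0.0271 0.0013 0 0 0 5" --pt "0.068 0.0295 0.0015 0 0 0 5" --pt "0.076 0.0316 0.0015 0 0 0 5" --pt "0.0841 0.0335 0.0015 0 0 0 5" --pt "0.0922 0.0351 0.0015 0 0 0 5" --pt "0.0922 0.0351 0.0015 0 0 0 5"

```text
time: 12.0
tool_pos: [0.6375, -0.0016, 0.1249]
tcp_rot: [1.336, 1.122, -1.327]
wrist_force: [4.1, 3.8, -3.3]
width: 0.152
```

```bash
python3 - <<'E'
from h import *
s=monitor.read_state();print(s['tool_pos'],s['wrist_force'],s['width'])
c=fit([[.5425,.0158,.289],[.5246,.019,.3032],[.4995,.0235,.3193],[.4922,.0248,.3235],[.6021,.0053,.2183],s['tool_pos']])
E
```

```text
[ 0.63754431 -0.00159298  0.12491635] [ 4.07849286  3.78027252 -3.33497449] 0.1522247035465307
hinge u,z(tcp) [0.3569 0.0771] res [-0.0004 -0.0001  0.0002  0.0005 -0.0006  0.0006] slope [0.836 0.92  1.03  1.061 0.496 0.13 ]
```

>>> jog_arm --pt "0.005 0.001 -0.0005 0 0 0 5" --pt "0.01 0.0015 -0.0007 0 0 0 5" --pt "0.015 0.002 -0.0007 0 0 0 5" --pt "0.02 0.0025 -0.0007 0 0 0 5" --pt "0.024 0.003 -0.0007 0 0 0 5" --pt "0.027 0.003 -0.0007 0 0 0 5" --pt "0.03 0.003 -0.0007 0 0 0 5" --pt "0.03 0.003 -0.0007 0 0 0 5" --pt "0.03 0.003 -0.0007 0 0 0 5"

```text
time: 12.9
tool_pos: [0.6414, -0.0023, 0.095]
tcp_rot: [1.336, 1.12, -1.326]
wrist_force: [3.6, -4.2, -2.5]
width: 0.147
```

>>> jog_arm --pt "0.0015 0 0 0 0 0 5" --pt "0.003 0 0 0 0 0 5" --pt "0.003 0 0 0 0 0 5"

```text
time: 13.2
tool_pos: [0.6416, -0.0023, 0.0918]
tcp_rot: [1.336, 1.119, -1.326]
wrist_force: [4.3, -2.5, -1.5]
width: 0.148
```

>>> jog_arm --pt "0.001 0 0 0 0 0 5" --pt "0.002 0 0 0 0 0 5" --pt "0.002 0 0 0 0 0 5"

```text
time: 13.5
tool_pos: [0.6418, -0.0023, 0.0897]
tcp_rot: [1.336, 1.119, -1.325]
wrist_force: [4.6, -2.2, -2.9]
width: 0.146
```

>>> jog_arm --pt "0.001 0 0 0 0 0 5" --pt "0.002 0 0 0 0 0 5" --pt "0.002 0 0 0 0 0 5"

```text
time: 13.8
tool_pos: [0.6419, -0.0023, 0.0876]
tcp_rot: [1.336, 1.119, -1.325]
wrist_force: [4.4, -2.2, -3.0]
width: 0.147
```

>>> jog_arm --pt "0.001 0 0 0 0 0 5" --pt "0.002 0 0 0 0 0 5" --pt "0.002 0 0 0 0 0 5"

```text
time: 14.1
tool_pos: [0.642, -0.0023, 0.0854]
tcp_rot: [1.336, 1.119, -1.325]
wrist_force: [3.2, -1.1, -2.1]
width: 0.152
```

>>> jog_arm --pt "0.001 0 0 0 0 0 5" --pt "0.002 0 0 0 0 0 5" --pt "0.002 0 0 0 0 0 5"

```text
time: 14.4
tool_pos: [0.6421, -0.0024, 0.0851]
tcp_rot: [1.336, 1.119, -1.325]
wrist_force: [-0.4, -1.9, 7.2]
width: 0.149
```

>>> jog_arm --pt "0.001 0 0 0 0 0 5" --pt "0.002 0 0 0 0 0 5" --pt "0.002 0 0 0 0 0 5"

```text
time: 14.7
tool_pos: [0.6421, -0.0023, 0.0851]
tcp_rot: [1.336, 1.119, -1.325]
wrist_force: [-2.6, -2.2, 10.1]
width: 0.15
```

Flat: contact at z=0.0851 with the upward force stepping to +10 N. Recalibrating the slope with this zero.

```bash
python3 - <<'E'
from h import *
P=np.array([[.553,.0139,.2796],[.5425,.0158,.289],[.5246,.019,.3032],[.4995,.0235,.3193],[.4884,.0255,.3254],[.6021,.0053,.2183],[.6375,-.0016,.1249],[.6421,-.0023,.0851]])
u=P[:,:2]@[np.cos(YAW),np.sin(YAW)]
print("z-based",(np.arcsin(np.clip((P[:,2]-.073)/.2753,-1,1))-.044).round(3))
print("ang",(np.arctan2(P[:,2]-.073,u-.3583)-.044).round(3),np.hypot(P[:,2]-.073,u-.3583).round(4))
r=least_squares(lambda c:np.hypot(u-c[0],P[:,2]-c[1])-c[2],[.358,.073,.275]);print(r.x,r.fun.round(4))
arc(0,np.arange(.03,.75,.03))
E
```

```text
z-based [ 0.805  0.858  0.946  1.064  1.116  0.512  0.146 -0.   ]
ang [ 0.798  0.85   0.933  1.041  1.087  0.511  0.146 -0.   ] [0.2769 0.2772 0.2778 0.2785 0.2789 0.2756 0.2752 0.2752]
[0.3483951  0.07074033 0.28527084] [-0.     -0.0001  0.     -0.      0.     -0.      0.0001 -0.0001]
0.03 [-0.0082 -0.0005]
0.06 [-0.0165 -0.0012]
0.09 [-0.0247 -0.0022]
0.12 [-0.0328 -0.0034]
0.15 [-0.041  -0.0049]
0.18 [-0.049  -0.0066]
0.21 [-0.0571 -0.0086]
0.24 [-0.065  -0.0108]
0.27 [-0.0729 -0.0132]
0.3 [-0.0807 -0.0159]
0.33 [-0.0885 -0.0188]
0.36 [-0.0961 -0.0219]
0.39 [-0.1037 -0.0253]
0.42 [-0.1111 -0.0288]
0.45 [-0.1184 -0.0326]
0.48 [-0.1256 -0.0367]
0.51 [-0.1327 -0.0409]
0.54 [-0.1397 -0.0454]
0.57 [-0.1465 -0.05  ]
0.6 [-0.1532 -0.0549]
0.63 [-0.1597 -0.0599]
0.66 [-0.1661 -0.0652]
0.69 [-0.1723 -0.0706]
0.72 [-0.1783 -0.0762]
```

>>> jog_arm --pt "-0.004 0 0 0 0 0 5" --pt "-0.0082 -0.0005 0 0 0 0 5" --pt "-0.0165 -0.0012 0 0 0 0 5" --pt "-0.0247 -0.0022 0 0 0 0 5" --pt "-0.0328 -0.0034 0 0 0 0 5" --pt "-0.041 -0.0049 0 0 0 0 5" --pt "-0.049 -0.0066 0 0 0 0 5" --pt "-0.0571 -0.0086 0 0 0 0 5" --pt "-0.065 -0.0108 0 0 0 0 5" --pt "-0.0729 -0.0132 0 0 0 0 5" --pt "-0.0807 -0.0159 0 0 0 0 5" --pt "-0.0885 -0.0188 -0.0005 0 0 0 5" --pt "-0.0961 -0.0219 -0.0005 0 0 0 5" --pt "-0.1037 -0.0253 -0.0005 0 0 0 5" --pt "-0.1111 -0.0288 -0.0005 0 0 0 5" --pt "-0.1184 -0.0326 -0.001 0 0 0 5" --pt "-0.1184 -0.0326 -0.001 0 0 0 5"

```text
time: 16.4
tool_pos: [0.6105, 0.0033, 0.2053]
tcp_rot: [1.337, 1.114, -1.322]
wrist_force: [6.3, -4.2, -1.8]
width: 0.148
```

```bash
cat >>h.py <<'E'
def sl():
    s=monitor.read_state();p=s["tool_pos"];u=p[:2]@[np.cos(YAW),np.sin(YAW)]
    a=np.arctan2(p[2]-.073,u-.3583);f=s["wrist_force"];fu=f[:2]@[np.cos(YAW),np.sin(YAW)]
    print("slope",(a-.044).round(4),"z-based",(np.arcsin((p[2]-.073)/.2753)-.044).round(4),"Ftan",(-np.sin(a)*fu+np.cos(a)*f[2]).round(2),"Frad",(np.cos(a)*fu+np.sin(a)*f[2]).round(2),"F",f.round(2),"p",p.round(4),"w",round(s["width"],3)); return a-.044
E
python3 - <<'E'
from h import *
a=sl(); arc(a,np.arange(.46,.70,.02))
E
```

```text
slope 0.4548 z-based 0.4573 Ftan -4.89 Frad 5.27 F [ 6.34 -4.23 -1.77] p [0.6105 0.0033 0.2053] w 0.148
0.46 [-0.0013 -0.0007]
0.48 [-0.0061 -0.0034]
0.5 [-0.0108 -0.0062]
0.52 [-0.0155 -0.0091]
0.54 [-0.0201 -0.0121]
0.56 [-0.0247 -0.0152]
0.58 [-0.0292 -0.0183]
0.6 [-0.0336 -0.0216]
0.62 [-0.038 -0.025]
0.64 [-0.0423 -0.0284]
0.66 [-0.0465 -0.0319]
0.68 [-0.0507 -0.0355]
```

>>> jog_arm --pt "-0.0061 -0.003 0.0005 0 0 0 5" --pt "-0.0113 -0.0055 0.001 0 0 0 5" --pt "-0.016 -0.0083 0.001 0 0 0 5" --pt "-0.0206 -0.0113 0.001 0 0 0 5" --pt "-0.0252 -0.0144 0.001 0 0 0 5" --pt "-0.0297 -0.0175 0.001 0 0 0 5" --pt "-0.0341 -0.0208 0.001 0 0 0 5" --pt "-0.0385 -0.0242 0.001 0 0 0 5" --pt "-0.0428 -0.0276 0.001 0 0 0 5" --pt "-0.046 -0.0302 0.001 0 0 0 5" --pt "-0.048 -0.032 0.001 0 0 0 5" --pt "-0.048 -0.032 0.001 0 0 0 5" --pt "-0.048 -0.032 0.001 0 0 0 5"

```text
time: 17.7
tool_pos: [0.579, 0.0089, 0.2541]
tcp_rot: [1.34, 1.114, -1.318]
wrist_force: [5.5, 3.7, 0.1]
width: 0.149
```

```bash
python3 - <<'E'
from h import *
a=sl(); arc(a,np.arange(a,.58,-.005))
im2=imaging.read_camera("side")
cv2.imwrite("pics/s6.png",cv2.resize(im2[80:280,200:400],(600,600),interpolation=2))
E
```

```text
slope 0.6657 z-based 0.6741 Ftan -3.03 Frad 3.68 F [5.47 3.74 0.09] p [0.579  0.0089 0.2541] w 0.149
0.666 [0. 0.]
0.661 [0.001  0.0009]
0.656 [0.0021 0.0018]
0.651 [0.0032 0.0027]
0.646 [0.0042 0.0035]
0.641 [0.0053 0.0044]
0.636 [0.0063 0.0053]
0.631 [0.0074 0.0061]
0.626 [0.0085 0.007 ]
0.621 [0.0096 0.0079]
0.616 [0.0107 0.0087]
0.611 [0.0118 0.0095]
0.606 [0.0128 0.0104]
0.601 [0.0139 0.0112]
0.596 [0.015 0.012]
0.591 [0.0162 0.0129]
0.586 [0.0173 0.0137]
0.581 [0.0184 0.0145]
```

View pics/s6.png

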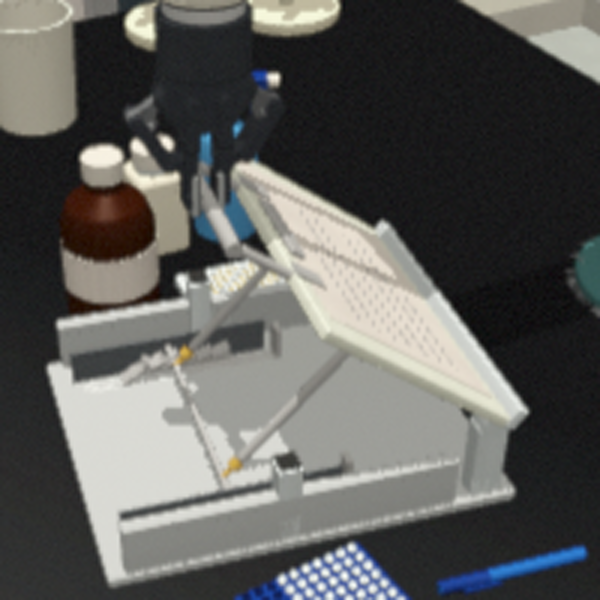

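The foot rod at (183,355) is riding on the notch row, two to three teeth up from the low end. Now lowering in small steps and feeling for the catch.

>>> jog_arm --pt "0.001 0.001 0 0 0 0 5" --pt "0.002 0.0018 0 0 0 0 5" --pt "0.003 0.0027 0 0 0 0 5" --pt "0.003 0.0027 0 0 0 0 5"

```text
time: 18.15
tool_pos: [0.5817, 0.0084, 0.2508]
tcp_rot: [1.339, 1.114, -1.319]
wrist_force: [3.0, 0.5, -1.8]
width: 0.148
```

>>> jog_arm --pt "0.001 0.0009 0 0 0 0 5" --pt "0.002 0.0017 0 0 0 0 5" --pt "0.002 0.0017 0 0 0 0 5"

```text
time: 18.45
tool_pos: [0.5834, 0.0081, 0.2486]
tcp_rot: [1.339, 1.114, -1.319]
wrist_force: [2.5, 1.4, -1.8]
width: 0.147
```

```bash
python3 -c "
from h import *
sl()"
```

```text
slope 0.6402 z-based 0.6479 Ftan -2.78 Frad 0.63 F [ 2.52  1.41 -1.76] p [0.5834 0.0081 0.2486] w 0.147
```

>>> jog_arm --pt "0.001 0.0009 0 0 0 0 5" --pt "0.002 0.0017 0 0 0 0 5" --pt "0.002 0.0017 0 0 0 0 5"

```text
time: 18.75
tool_pos: [0.5848, 0.0078, 0.2468]
tcp_rot: [1.339, 1.115, -1.32]
wrist_force: [-1.1, 0.4, 1.6]
width: 0.151
```

>>> jog_arm --pt "0.001 0.0008 0 0 0 0 5" --pt "0.002 0.0016 0 0 0 0 5" --pt "0.002 0.0016 0 0 0 0 5"

```text
time: 19.05
tool_pos: [0.586, 0.0076, 0.2452]
tcp_rot: [1.339, 1.115, -1.32]
wrist_force: [-2.4, 1.2, 5.4]
width: 0.149
```

```bash
python3 -c "
from h import *
sl()"
```

```text
slope 0.6245 z-based 0.6316 Ftan 5.84 Frad 1.36 F [-2.39  1.2   5.43] p [0.586  0.0076 0.2452] w 0.149
```

The force went from −2.8 N (carrying the weight) to +5.8 N (pressing), so the prop caught at about 0.63. I'll ease off most of the press and hold.

>>> jog_arm --pt "-0.001 -0.0008 0 0 0 0 5" --pt "-0.0015 -0.0012 0 0 0 0 5" --pt "-0.0015 -0.0012 0 0 0 0 5" --pt "-0.0015 -0.0012 0 0 0 0 5" --pt "-0.0015 -0.0012 0 0 0 0 5" --pt "-0.0015 -0.0012 0 0 0 0 5"

```text
time: 19.65
tool_pos: [0.585, 0.0078, 0.2466]
tcp_rot: [1.339, 1.115, -1.32]
wrist_force: [0.9, 0.6, 2.1]
width: 0.147
```

```bash
python3 -c "
from h import *
sl()
im2=imaging.read_camera('side')
cv2.imwrite('pics/s7.png',cv2.resize(im2[80:280,200:400],(600,600),interpolation=2))"
```

```text
slope 0.631 z-based 0.6384 Ftan 1.16 Frad 1.89 F [0.86 0.56 2.09] p [0.585  0.0078 0.2466] w 0.147
```

View pics/s7.png

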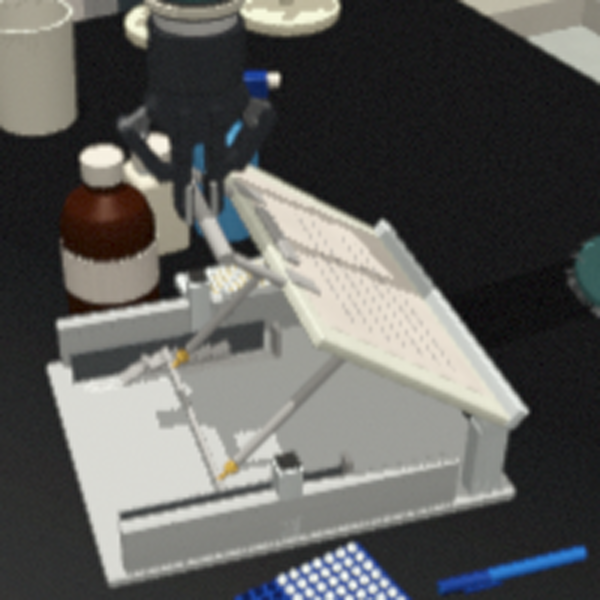

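The rod is seated on the rail at about (178,358) and (228,470), and the tool is pressing lightly at +1.2 N, so the prop carries the board. Releasing.

>>> jog_arm --pt "0 0 0 0 0 0 18" --pt "0 0 0 0 0 0 22" --pt "0 0 0 0 0 0 30" --pt "0 0 0 0 0 0 45" --pt "0 0 0 0 0 0 55" --pt "0 0 0 0 0 0 55"

```text
time: 20.3
tool_pos: [0.5849, 0.0078, 0.2466]
tcp_rot: [1.339, 1.115, -1.32]
wrist_force: [-0.0, 0.8, -0.5]
width: 0.551
```

>>> jog_arm --pt "-0.01 0 0 0 0 0 55" --pt "-0.03 0 0 0 0 0 55" --pt "-0.06 0 0 0 0 0 55" --pt "-0.1 0 0 0 0 0 55" --pt "-0.14 0 0 0 0 0 55" --pt "-0.14 0 0 0 0 0 55" --pt "-0.14 0 0 0 0 0 55" --pt "-0.14 0 0 0 0 0 55"

```text
time: 21.1
tool_pos: [0.5824, 0.0078, 0.3856]
tcp_rot: [1.338, 1.116, -1.321]
wrist_force: [-0.3, 0.3, 0.1]
width: 0.552
```

```bash
python3 -c "
from h import *
s=monitor.read_state();print(s['time'],s['tool_pos'],s['wrist_force'])
im2=imaging.read_camera('side')
cv2.imwrite('pics/s8.png',cv2.resize(im2[60:360,180:440],(520,600),interpolation=2))"
```

```text
21.1 [0.58243859 0.00783417 0.38561978] [-0.33180959  0.2901778   0.11091628]
```

View pics/s8.png

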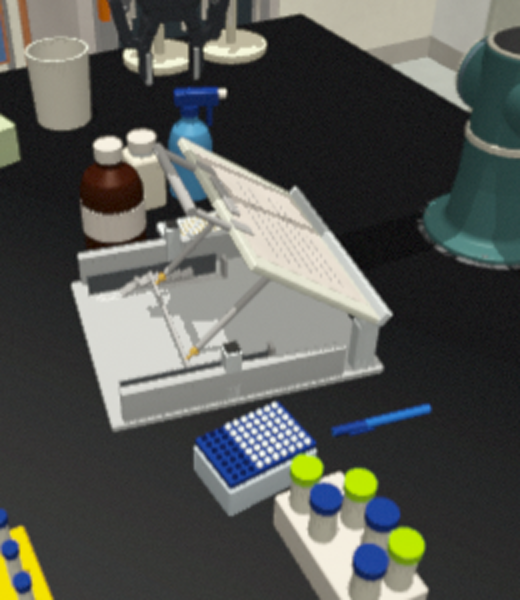

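The board rests on its prop, with the foot at about (160,278) and (192,353). The gripper is clear above it, and the bystanders in view look unmoved. Handing in.

```bash
python3 -c "
from workcell import finish_job
print(finish_job())"
```

```text
the job is handed in; nothing more can be done
None
```

The board is in what I judge to be the second notch up from flat, resting on its prop. I handed the job in at about 21 s of the 64 s allowed; no verdict was reported.

- **Lift and trip:** I gripped the bar at slope about 0.80 (fourth notch) and lifted to about 1.06–1.09. On the way down nothing caught at the notches, so the prop had tripped free.
- **Flat:** I eased it down until the tool felt about 10 N of upward push, with the bar at its expected flat height. That pose also gave me the zero for the slope readings.
- **Second notch:** I raised it to about 0.666 and lowered in 2–3 mm steps. Force along the board's swing went from −2.8 N (carrying the weight) to +5.8 N (pressing) as the prop caught near 0.63. I eased that to about 1.2 N, held it, then opened the fingers.
- **Last checks:** After release the wrist force was about zero and the tool was 140 mm above. The final side picture shows the foot rod seated on the rails and the bystanders in view where they were.

**Disagreements and estimates:**
- The slope came out differently depending on how I worked it out. My first estimate of the stand from the tray corners was about 10 mm off.
- At the notch, the two readings were 0.631 and 0.638, both inside 0.60–0.693.
- The peak prop load of about 19 N is worked out from the wrist force, not measured.
- I placed the notch by counting down from the fourth one (about 0.165 rad lower, so two gaps), not by feeling the first notch separately.

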